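Tip the grooved forming block onto its back and butt it against the bench ledge

TASK

Get the hardwood forming block with the three half-round grooves ready for hammering: push it over from its grooved side so that it lies flat on its back with the grooves facing up, then push it along the bench until the end that was its top sits flush and square against the timber ledge beyond. Do it all by pushing with the fingertips, without pinching the block or lifting it off the bench, and leave everything else where it is.

Things in the scene. Friction and masses are not known exactly. Their poses are not given: they have to be found in the camera images.
- swage: Forming block to work on: plain hardwood, 0.13 to 0.25 kg, standing on end, 100 mm high, 70 wide, 36 thick. One broad face has three half-round grooves (28, 16, 8 mm wide) running end to end, seen from above as round notches. Origin: centre of the end it stands on. z runs up along the grooves; x is across the thickness, out of the plain back (grooved face at x = -18 mm); y across the width.
- swage_head (a point): Centre of the forming block's top end as it stands at the start (100 mm along z from its origin): the end that comes against the ledge. The grooved face looks towards the robot, up to 16 degrees off. Pushed squarely on that face 75 mm or more above the bench, the block tips over its back lower edge and falls by itself once it leans some 20 degrees. Lying on its back it is 36 mm high.
- swage_heel (a point): Middle of the forming block's back lower edge as it stands (x = 18 mm, z = 0 in the block's frame), about which it tips; it stays on the bench as long as the block is not lifted. Pushed along the bench by its end, the lying block tends to swing round under one fingertip; two fingertips set apart side by side keep it straight and square it against the ledge.
- ledge: Fixed timber beam across the far side of the bench, 1100 mm long, 45 high, 200 deep, flat front face; on it, set 60 mm back, a steel plate with tools, up to 85 mm above the bench. Origin: foot of the front face at mid-length, on the bench; x points away from the robot into the beam, y along it. A forked wooden bench pin juts 105 mm from the face at y = -375 to -465 mm, 25 to 60 mm up.
- vblock: Another forming block of the same hardwood and outer size, standing on end, with one 44 mm wide V groove. To be left standing. Origin and axes as for the first block.
- chanblock: A third forming block of the same hardwood and outer size, standing on end, with two square-cornered channels (22 and 18 mm wide). To be left standing. Origin and axes as for the first block.
- jar: Small amber glass jar, 36 mm diameter, 58 mm high, standing between the blocks. Origin: centre of its underside.
- ringbox: Small black ring box, 36 x 36 x 34 mm high, near the ledge. Origin: centre of its underside.
- ringcone: Small pale wooden ring cone, 32 mm diameter foot, 58 mm high, near the ledge. Origin: centre of its underside.
- tweezers: Steel tweezers lying on the bench, 130 mm long, 10 mm high. Origin: on the bench under their middle; x runs to the points.
- pliers: Pliers with black grips lying on the bench, 160 mm long, 55 mm wide, 12 mm high. Origin: on the bench under the pivot; x runs to the jaws (63 mm), handles reach 96 mm the other way.
- hammer: Chasing hammer lying on the bench, 225 mm long, 26 mm high. Origin: on the bench under the middle of the handle; x runs to the head, which is 56 mm wide.

How it is judged (in metres and radians):
On the way, in this order (a step that is already met when the one before it is completed fails the run):
1. the block lies on its back with the grooves facing up (angle between swage's own x axis and vertical above 3.05 rad), for 0.2 s.
2. it has been pushed until its former top end is flush against the ledge (angle between swage's own x axis and vertical above 3.05 rad and x of swage_head in the frame of ledge above -0.005 m and y of swage_head in the frame of ledge between -0.37 and 0.5 m and angle between the z axis of swage and the x axis of ledge, either way round below 0.07 rad), for 0.2 s.
At the end, for the whole second after the job is handed in: The block with the half-round grooves lies at rest on its back, grooves up within 5 degrees, its former top end within 5 mm of the ledge's front face (clear of the bench pin) and square to it within 4 degrees; the other two blocks, the jar, the ring box and the ring cone stand upright (all of step 2 and linear speed of swage below 0.02 m/s and angle between each of vblock, chanblock, jar, ringbox, ringcone's own z axis and vertical below 0.1 rad); the robot touches nothing.
It fails at once if the block is lifted off the bench: the edge it tips about rises more than 15 mm (height (world z) of swage_heel above 0.015 m).
It fails at once if the block is pinched: the grasp point is inside it while the fingers press on it (contact force between the fingers and swage above 12 N and x of the grasp point in the frame of swage between -0.014 and 0.014 m and y of the grasp point in the frame of swage between -0.03 and 0.03 m and z of the grasp point in the frame of swage between 0.005 and 0.095 m).
It fails at once if another block is tipped (angle between any of vblock, chanblock's own z axis and vertical above 0.3 rad).
It fails at once if something else on the bench is moved more than 20 mm (distance of any of vblock, chanblock, jar, ringbox, ringcone, tweezers, pliers, hammer from where it was at the start of the episode above 0.02 m).
It also fails if it takes over 48 s, if anything falls off the work surface, if the arm or the gripper's body presses on something with over 40 N, if the wrist force passes 120 N, or if a joint passes its speed limit or range.

ROBOT

A 7-joint arm with a two-finger parallel gripper is mounted at the origin on the work surface. World frame = base frame: x ahead of the robot, y to its left, z up, the work surface at z = 0. Lengths are in mm, angles in rad, forces in N, time in s.
With the tool pointing down it reaches from about 400 to 850 mm from the base axis. Payload 4.4 kg.
Tool frame: the origin (TCP) lies at the very end of the fingers, on their centre line; the grasp point (between the pads) lies ctrl.grip_depth behind it (ctrl.grip_depth is the distance from the TCP to the grasp point, in mm); z points along the fingers, x is the direction in which the jaws open and shut, and the axes are right-handed (so a half turn about z gives the same grasp; the last joint's range is limited). The gripper opens to 94 mm and grips with 3 to 60 N. Pads are 16 mm wide; open, the fingers measure 119 mm over their backs; the gripper's body (75 mm by 177 mm) begins 78 mm behind the grasp point.
Start: joints at [-1.25, 0.628, 0.038, 1.517, -0.027, 0.996, -0.02], TCP at [245.174, 602.004, 177.878] pointing down, gripper open.
Joint ranges: [-3.06, 3.06], [-0.37, 2.12], [-1.25, 1.32], [0.18, 2.47], [-1.1, 4.24], [0.23, 1.98], [-2.94, 2.94]. Speed limits (rad/s): [2.57, 2.57, 3.14, 3.14, 3.14, 3.14, 3.14].

INTERFACE

Orientations are given as a 3x3 rotation matrix whose columns are the frame's x, y, z axes.
In Python, from plant import telemetry, eyes, ctrl gives the robot as it stands.
- The arm moves only by the shell command python3 -m inch 'ROWS'. ROWS is JSON, one flat list of numbers, 7 for each row, row after row: the shift along the tool's x, y, z normalised to -1 to 1, where 1 is 1000 mm, then the turn, a rotation vector about the tool's x, y, z normalised to -1 to 1, where 1 is 45 degrees, then the gripper's target within -1 to 1 (fully open at 1, half-way at 0, shut at -1). In form: [dx, dy, dz, rx, ry, rz, gripper, dx, dy, dz, rx, ry, rz, gripper, ...]. A call has 1 to 10 rows; each row shifts and turns the commanded pose from where the row before left it, along the tool's axes as they then stand; what a row does not reach is not made up. A row lasts 1/12 s, in which the tool goes at most 41.7 mm and 7.16 degrees, less where a joint would pass 70% of its speed; a pose out of reach is approached as far as the arm can. A call with a number of a shift or a turn outside -1 to 1 is refused whole. A call with a gripper value outside its range is refused whole. The fingers move at their own pace and stop on an object; the grip force is fixed at half the most. Time passes only in rows, so rows that do not move let the fingers close. It gives the time, the measured TCP pose, the force and the opening at its end, in the units of the state.
- telemetry.observe(): the state, without advancing time (a new reading comes with each control period).
- eyes.snapshot(name): name is "side" or "top" or "wrist"; returns (picture, depth): 400x640x3 uint8, red, green, blue; 400x640 float32, mm along the optical axis (not along the pixel's ray), 0 where there is no reading.
- eyes.calibration(name): a dict with "intrinsics" (3x3 intrinsics, pixels), "origin" and "orientation" of the camera in the world. Camera axes: x right, y up, looking along -z (the intrinsics and any distortion apply to the point x, -y, -z); pixel columns grow to the right and rows downward; lengths in mm; the calibration is good to about 2 mm. The wrist camera is an equidistant fisheye: a pixel r from the principal point sees the ray r / f radians off the axis. A picture is of the moment at which its call begins: read the wrist's pose just before it. calibration takes no time and is no camera call; for the wrist camera it gives the pose at the moment of the call.
- ctrl.job_done(): hands the job in, once; it reports no verdict.
The state is a dict: "time": time; "qpos": joint angles; "joint_velocities": joint speeds; "joint_efforts": joint torques, N m; "tool_pos": TCP position; "orientation": TCP orientation; "contact_force": force on the tool from outside, world axes, zero at the start; "ft_torque": the same for the moment, N m; "finger_gap": finger opening in mm.
Only numpy, scipy, OpenCV 4.12 (cv2) and the standard library are available. Lean on these libraries where they do the work, as an engineer would, in place of code of your own. Each camera call takes 0.05 s, during which the arm holds its last target.

## Working session

There is one attempt and no reset: what is moved stays moved. The work goes in short steps, Python scripts to look and compute and a shell command to move; the robot and the scene stay as the last step left them, time stands still between calls to the robot, and variables do not carry over. Pictures are saved under pics/ and viewed, and the job is handed in when it is done.

```bash
ls; mkdir -p pics
python3 - <<'E'
from plant import telemetry, eyes, ctrl
import cv2,numpy as np
s=telemetry.observe();print(s['time'],s['tool_pos'],s['orientation'],s['finger_gap'],ctrl.grip_depth)
for n in ['top','side']:
    p,d=eyes.snapshot(n);cv2.imwrite(f'pics/{n}0.png',p[:,:,::-1]);np.savez(f'pics/{n}0.npz',p=p,d=d)
    print(n,eyes.calibration(n))
E
```

```text
pics
0.0 [244.88858861 601.32897659 176.98275155] [[ 3.77230692e-01  9.26119050e-01 -7.13870958e-04]
 [ 9.26117454e-01 -3.77231367e-01 -1.71963304e-03]
 [-1.86187943e-03 -1.24299931e-05 -9.99998267e-01]] 94.44854561345437 18.8
top {'intrinsics': array([[468.26450207,   0.        , 328.37115118],
       [  0.        , 468.26450207, 206.17077377],
       [  0.        ,   0.        ,   1.        ]]), 'origin': array([ 327.68187842,   12.65461059, 1451.62111439]), 'orientation': array([[ 0.00393452,  0.98536893, -0.17038951],
       [-0.99998981,  0.00425435,  0.001512  ],
       [ 0.00221478,  0.17038182,  0.98537563]])}
side {'intrinsics': array([[363.49766341,   0.        , 318.0765053 ],
       [  0.        , 363.49766341, 195.38109413],
       [  0.        ,   0.        ,   1.        ]]), 'origin': array([  89.11168701, -562.34893577,  721.22751422]), 'orientation': array([[ 0.78745599,  0.3941174 , -0.47390351],
       [-0.61633938,  0.49571334, -0.61187748],
       [-0.00623127,  0.77391198,  0.63326252]])}
```

View pics/top0.png

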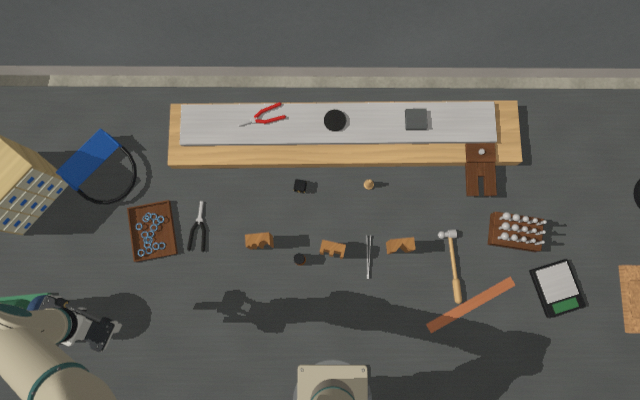

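View pics/side0.png

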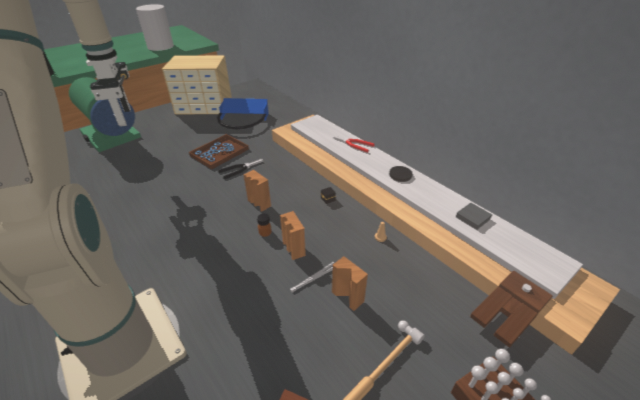

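Run:
```python
import cv2,numpy as np
p=np.load('pics/top0.npz')['p'];q=np.load('pics/side0.npz')['p']
a=cv2.resize(p[225:275,235:425],None,fx=4.2,fy=4.2,interpolation=cv2.INTER_CUBIC)
b=cv2.resize(q[160:320,230:390],None,fx=2.4,fy=2.4,interpolation=cv2.INTER_CUBIC)
c=np.zeros((600,798,3),np.uint8);c[:a.shape[0],:a.shape[1]]=a[:, :798];c[212:212+384,:384]=b
cv2.imwrite('pics/z0.png',c[:,:,::-1])
```

```text
(no output)
```

View pics/z0.png

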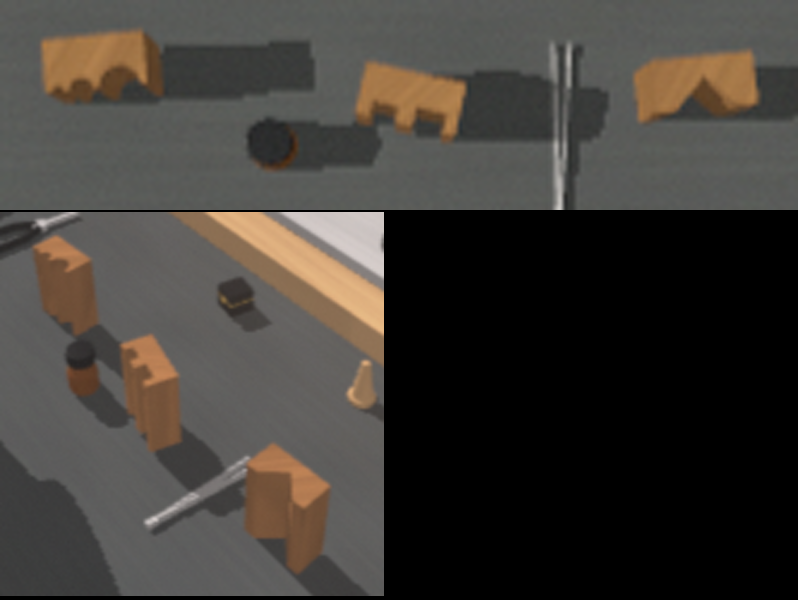

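```bash
cat > h.py <<'E'
import cv2,numpy as np
from plant import eyes
def ray(name,uv,z,cal=None):
    c=cal or eyes.calibration(name);K=c['intrinsics'];uv=np.atleast_2d(uv).astype(float)
    d=np.c_[(uv[:,0]-K[0,2])/K[0,0],-(uv[:,1]-K[1,2])/K[1,1],-np.ones(len(uv))]@c['orientation'].T
    return c['origin']+d*((z-c['origin'][2])/d[:,2])[:,None]
def cloud(name,d):
    c=eyes.calibration(name);K=c['intrinsics'];v,u=np.mgrid[:400,:640]
    P=np.stack([(u-K[0,2])/K[0,0]*d,-(v-K[1,2])/K[1,1]*d,-d],-1)
    return P@c['orientation'].T+c['origin']
E
python3 - <<'E'
from h import *
np.set_printoptions(precision=1,suppress=True)
z=np.load('pics/top0.npz');d=z['d'];P=cloud('top',d)
print('bench z',np.median(P[280:300,150:250,2]))
for nm,(a,b,c,e) in dict(swage=(240,280,228,256),chan=(315,350,235,262),v=(383,420,232,260),jar=(292,308,250,268),box=(290,312,176,196),cone=(360,380,176,194)).items():
    Q=P[c:e,a:b];h=Q[...,2];zt=np.percentile(h,97);m=(h>zt-12)
    uv=np.argwhere(m)[:,::-1]+[a,c]
    r=cv2.minAreaRect(ray('top',uv,zt)[:,:2].astype(np.float32))
    print(nm,zt,m.sum(),r,cv2.boxPoints(r).tolist())
# ledge front top edge
h=P[...,2]
for u in range(180,460,30):
    col=h[140:185,u]; vs=np.where(col>25)[0]; v=vs.max()+140.5
    print(u,v,ray('top',[u,v],45)[0], col[vs.max()])
pts=[]
for u in range(175,460):
    vs=np.where(h[140:185,u]>25)[0]; pts.append(ray('top',[u,vs.max()+140.5],45)[0,:2])
l=cv2.fitLine(np.float32(pts),cv2.DIST_HUBER,0,.01,.01).ravel();print(l,np.degrees(np.arctan2(l[0],l[1])))
# swage top corners
uv=np.array([[42,40],[143,31],[48,95],[150,92]])/4.2+[235-.4,225-.4]
print(ray('top',uv,100))
# ledge ends
for uv in [(167,166),(522,166),(466,195),(497,195)]: print(uv,ray('top',uv,45)[0])
E
```

```text
bench z -1.278766651437195
swage 102.01591751010146 265 ((463.38934326171875, 206.64572143554688), (90.49819946289062, 48.734249114990234), 87.63668823242188) [[437.17706298828125, 162.43991088867188], [485.869873046875, 160.4302978515625], [489.60162353515625, 250.85153198242188], [440.9088134765625, 252.86114501953125]]
chan 102.77957594418325 252 ((443.1534729003906, 4.031673431396484), (54.72856521606445, 83.6769027709961), 0.23885612189769745) [[415.6150207519531, 45.75568771362305], [415.9638366699219, -37.92049026489258], [470.6919250488281, -37.69234085083008], [470.3431091308594, 45.98383712768555]]
v 102.35563695302068 251 ((444.5547790527344, -210.63064575195312), (49.99588394165039, 83.74667358398438), 7.077836513519287) [[414.5877685546875, -172.15658569335938], [424.9068603515625, -255.26507568359375], [474.52178955078125, -249.10470581054688], [464.20269775390625, -165.9962158203125]]
jar 62.48315872436743 101 ((408.1975402832031, 92.67835998535156), (40.74276351928711, 31.623825073242188), 78.97492980957031) [[388.78167724609375, 75.7068099975586], [419.82183837890625
[... 731 characters left out ...]
9445
210 166.5 [693.8 377.   45. ] 28.78504148010552
240 165.5 [697.4 284.4  45. ] 40.79215953832545
270 173.5 [672.4 191.   45. ] 1451.6211143939445
300 184.5 [638.1  97.9  45. ] 26.20978445178298
330 165.5 [698.7   6.   45. ] 27.616392262902536
360 164.5 [702.3 -86.9  45. ] 31.60551074861769
390 164.5 [ 702.7 -179.9   45. ] 30.35947638371158
420 163.5 [ 706.3 -272.9   45. ] 35.49740389870772
450 163.5 [ 706.7 -365.9   45. ] 34.17915659958044
[  0.   -1.  699.5  45.7] 179.1559
[[478.1 253.  100. ]
 [484.7 183.5 100. ]
 [440.2 247.6 100. ]
 [442.6 177.6 100. ]]
(167, 166) [694.8 509.9  45. ]
(522, 166) [ 699.8 -588.7   45. ]
(466, 195) [ 607.5 -410.9   45. ]
(497, 195) [ 607.9 -506.    45. ]
```

```bash
python3 -m inch '[-0.028,0.0265,0,0,0,0,1,-0.028,0.0265,0,0,0,0,1,-0.028,0.0265,0,0,0,0,1,-0.028,0.0265,0,0,0,0,1,-0.028,0.0265,0,0,0,0,1,-0.028,0.0265,0,0,0,0,1,-0.028,0.0265,0,0,0,0,1,-0.028,0.0265,0,0,0,0,1,-0.028,0.0265,0,0,0,0,1,-0.028,0.0265,0,0,0,0,1]'; python3 -m inch '[-0.024,0.026,0,0,0,0,1,0,0,0,0,0,-0.1528,1,0,0,0,0,0,-0.1528,1,0,0,0,0,0,-0.1528,1,0,0,0,0,0,-0.1528,1,0,0,0,0,0,0,1,0,0,0,0,0,0,1]'
python3 - <<'E'
from h import *
from plant import telemetry
s=telemetry.observe();print(s['time'],s['tool_pos'],s['orientation'].round(4))
c=eyes.calibration('wrist');p,d=eyes.snapshot('wrist');np.savez('pics/w1.npz',p=p,d=d,K=c['intrinsics'],o=c['origin'],R=c['orientation']);cv2.imwrite('pics/w1.png',p[:,:,::-1]);print(c)
E
```

```text
time: 0.93
tool_pos: [385.1, 240.8, 177.8]
orientation: [[0.377, 0.926, -0.0], [0.926, -0.377, -0.0], [-0.0, -0.0, -1.0]]
contact_force: [0.1, -0.0, 0.7]
finger_gap: 93.7
time: 1.52
tool_pos: [399.9, 210.5, 177.7]
orientation: [[-0.09, 0.996, -0.001], [0.996, 0.09, -0.0], [-0.0, -0.001, -1.0]]
contact_force: [0.5, 0.3, -0.0]
finger_gap: 93.8
1.5167 [399.86235133 210.45977584 177.68482101] [[-8.95e-02  9.96e-01 -6.00e-04]
 [ 9.96e-01  8.95e-02 -1.00e-04]
 [-0.00e+00 -6.00e-04 -1.00e+00]]
{'intrinsics': array([[309.70691629,   0.        , 319.04343874],
       [  0.        , 309.70691629, 201.58547659],
       [  0.        ,   0.        ,   1.        ]]), 'origin': array([322.94194185, 203.30420913, 384.31188885]), 'orientation': array([[-8.85264834e-02, -9.60916450e-01, -2.62302568e-01],
       [ 9.96073818e-01, -8.54305467e-02, -2.32071481e-02],
       [-1.08521426e-04, -2.63327167e-01,  9.64706583e-01]])}
```

View pics/w1.png

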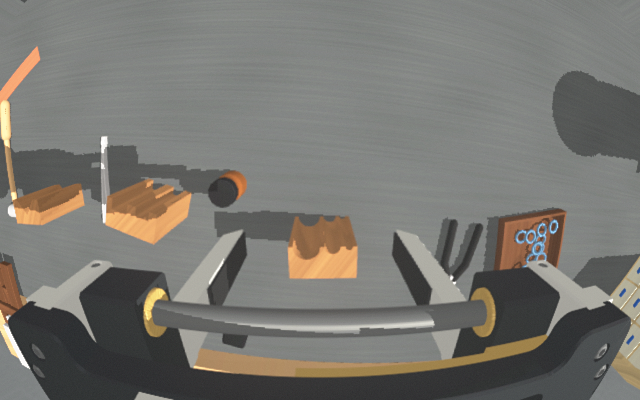

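Run:
```python
from h import *
p=np.load('pics/w1.npz')['p']
cv2.imwrite('pics/w1z.png',cv2.resize(p[205:285,275:370,::-1],None,fx=7,fy=7,interpolation=cv2.INTER_CUBIC))
```

```text
(no output)
```

View pics/w1z.png

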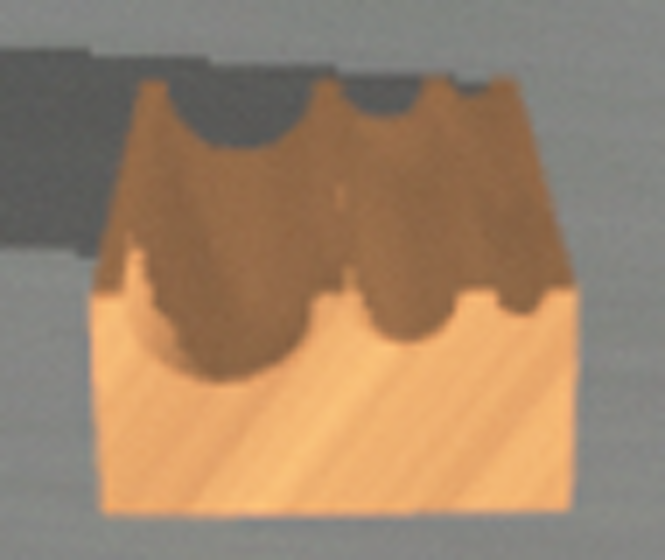

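```bash
cat >> h.py <<'E'
def fray(c,uv,z):
    K=c['intrinsics'];uv=np.atleast_2d(uv).astype(float)
    a=(uv-[K[0,2],K[1,2]])/K[0,0];r=np.linalg.norm(a,axis=1,keepdims=True)
    e=a/r;d=np.c_[e[:,:1]*np.sin(r),-e[:,1:]*np.sin(r),-np.cos(r)]@c['orientation'].T
    return c['origin']+d*((z-c['origin'][2])/d[:,2])[:,None]
E
python3 - <<'E'
from h import *
np.set_printoptions(precision=1,suppress=True)
z=np.load('pics/w1.npz');c=dict(intrinsics=z['K'],origin=z['o'],orientation=z['R'])
uv=np.array([[92,294],[578,291],[572,513],[102,516]])/7+[275-.43,205-.43]
Q=fray(c,uv,100);print(Q,Q.mean(0))
for i,j in [(0,1),(1,2),(2,3),(3,0)]: print(np.linalg.norm(Q[i]-Q[j]),np.degrees(np.arctan2(*(Q[j]-Q[i])[[1,0]])))
# ledge, robust, from top
z=np.load('pics/top0.npz');d=z['d'];P=cloud('top',d);P[d==0]=np.nan;h=P[...,2]
X=[];Y=[]
for u in range(180,455):
    if 285<u<315 or 355<u<385: continue
    col=h[148:175,u];vs=np.where(col>25)[0]
    if len(vs): q=ray('top',[u,vs.max()+148.5],45)[0];X.append(q[0]);Y.append(q[1])
X=np.array(X);Y=np.array(Y);k=abs(X-np.median(X))<10;f=np.polyfit(Y[k],X[k],1);print(f,(X[k]-np.polyval(f,Y[k])).std(),k.sum(),'x at y=215',np.polyval(f,215))
# by colour: bottom orange edge
E
```

```text
[[449.6 183.  100. ]
 [443.  252.3 100. ]
 [479.4 256.4 100. ]
 [485.9 186.3 100. ]] [464.5 219.5 100. ]
69.59919393074105 95.40262621610995
36.57588865245784 6.384461120632308
70.35771292562339 -84.62210945103243
36.54038134947154 -174.80399043395929
[ -0.  700.5] 1.322482947286892 217 x at y=215 697.3617769721865
```

```bash
python3 -m inch '[0.003,0,0.033,0,0,0,0.06,0,0,0.033,0,0,0,0.06,0,0,0.031,0,0,0,0.06,0,0,0,0,0,0,0.06,0,0.015,0,0,0,0,0.06,0,0.015,0,0,0,0,0.06,0,0,0,0,0,0,0.06,0,0,0,0,0,0,0.06]'
python3 - <<'E'
from h import *
p,d=eyes.snapshot('wrist');cv2.imwrite('pics/w2.png',p[:,:,::-1])
E
```

```text
time: 2.23
tool_pos: [430.3, 216.7, 81.9]
orientation: [[-0.091, 0.996, 0.001], [0.996, 0.091, 0.0], [0.0, 0.001, -1.0]]
contact_force: [-1.1, 0.6, -0.1]
finger_gap: 50.2
```

View pics/w2.png

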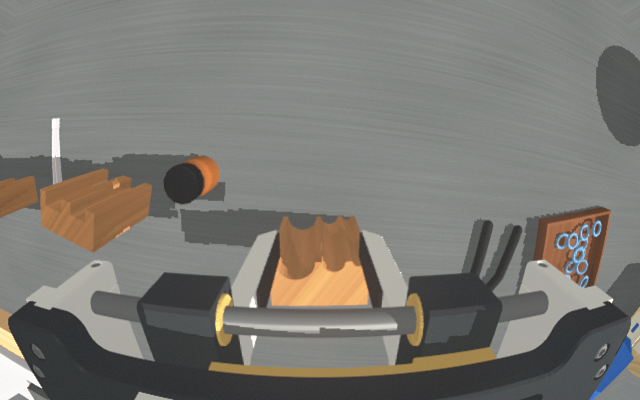

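```bash
python3 -m inch '[0,0.004,0,0,0,0,0.06,0,0.004,0,0,0,0,0.06,0,0.004,0,0,0,0,0.06,0,0.004,0,0,0,0,0.06]'; python3 -m inch '[0,0.004,0,0,0,0,0.06,0,0.004,0,0,0,0,0.06,0,0,0,0,0,0,0.06]'
python3 - <<'E'
from h import *
p,d=eyes.snapshot('side');cv2.imwrite('pics/s3.png',cv2.resize(p[120:260,180:380,::-1],None,fx=4,fy=4))
E
```

```text
time: 2.62
tool_pos: [445.8, 218.1, 81.1]
orientation: [[-0.093, 0.996, 0.0], [0.996, 0.093, 0.0], [0.0, 0.0, -1.0]]
contact_force: [0.2, -0.1, -0.2]
finger_gap: 50.0
time: 2.87
tool_pos: [454.6, 218.8, 80.9]
orientation: [[-0.092, 0.996, 0.001], [0.996, 0.092, 0.0], [0.0, 0.001, -1.0]]
contact_force: [0.3, 0.0, -0.1]
finger_gap: 49.7
```

View pics/s3.png

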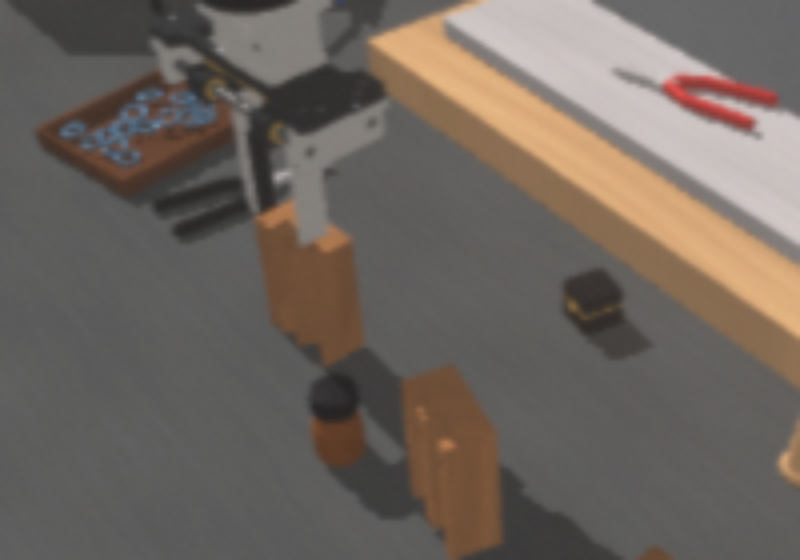

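Run:
```python
from h import *
from plant import telemetry
c=eyes.calibration('wrist');p,d=eyes.snapshot('wrist');np.savez('pics/w4.npz',p=p,d=d,K=c['intrinsics'],o=c['origin'],R=c['orientation']);cv2.imwrite('pics/w4.png',cv2.resize(p[190:320,220:420,::-1],None,fx=4,fy=4))
s=telemetry.observe();print(s['tool_pos'],s['contact_force'])
```

```text
[453.45914205 218.59549537  80.74173789] [ 0.73662323 -0.1626147  -0.1451519 ]
```

View pics/w4.png

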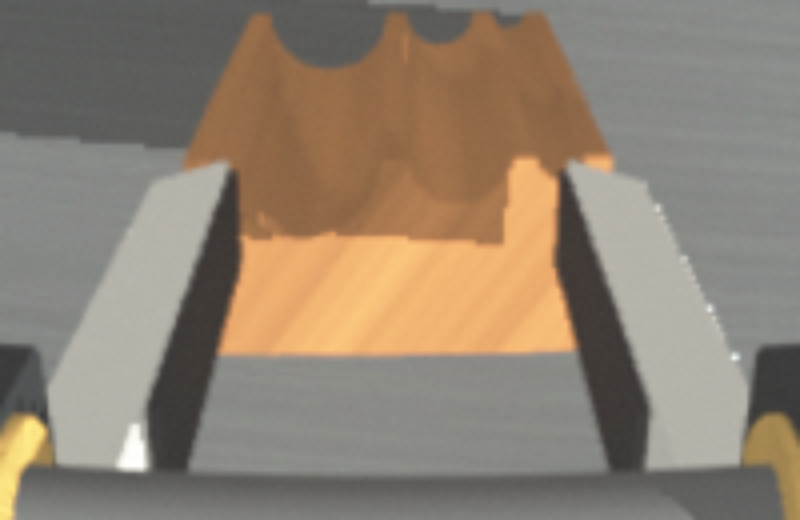

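Run:
```python
from h import *
np.set_printoptions(precision=1,suppress=True)
z=np.load('pics/w4.npz');c=dict(intrinsics=z['K'],origin=z['o'],orientation=z['R'])
uv=np.array([[218,355],[576,350],[612,160],[185,165],[250,14],[545,14]])/4+[220,190]
Q=fray(c,uv,100);print(Q);print(fray(c,uv[4:],0))
```

```text
[[486.  190.3 100. ]
 [479.3 251.9 100. ]
 [443.8 252.7 100. ]
 [451.1 183.5 100. ]
 [424.8 192.7 100. ]
 [420.6 238.6 100. ]]
[[450.4 182.8   0. ]
 [443.9 253.3   0. ]]
```

Run:
```python
from h import *
np.set_printoptions(precision=1,suppress=True)
z=np.load('pics/w4.npz');c=dict(intrinsics=z['K'],origin=z['o'],orientation=z['R']);print(c['origin'])
uv=np.array([[235,167],[241,264],[563,167],[556,262],[160,180],[640,185]])/4+[220,190]
print(fray(c,uv,81));
d=z['d']
for (u,v) in [(320,265),(320,273),(300,262),(345,270),(310,240),(310,215),(340,215),(270,240),(372,240),(300,285)]:
    K=c['intrinsics'];a=(np.array([u,v])-[K[0,2],K[1,2]])/K[0,0];r=np.hypot(*a);e=a/r
    D=np.array([e[0]*np.sin(r),-e[1]*np.sin(r),-np.cos(r)]);P=c['orientation']@(D/np.cos(r)*d[v,u])+c['origin'];print(u,v,d[v,u],P)
```

```text
[376.9 211.3 287.3]
[[458.1 189.7  81. ]
 [477.2 191.7  81. ]
 [452.7 248.2  81. ]
 [471.5 249.5  81. ]
 [462.  176.2  81. ]
 [455.  262.8  81. ]]
320 265 206.36378 [472.2 220.7  99.6]
320 273 207.74936 [478.3 221.2  99.8]
300 262 206.43832 [471.6 207.   99. ]
345 270 208.30586 [475.  238.1  98.8]
310 240 206.77011 [456.6 212.5  94.7]
310 215 263.68115 [457.9 210.9  36. ]
340 215 241.08821 [448.8 234.3  57.5]
270 240 175.96738 [447.  189.3 123.4]
372 240 173.29796 [440.6 247.3 125.9]
300 285 321.80545 [548.8 206.7   0.4]
```

Run:
```python
from h import *
np.set_printoptions(precision=1,suppress=True)
z=np.load('pics/w4.npz');c=dict(intrinsics=z['K'],origin=z['o'],orientation=z['R']);d=z['d'];K=c['intrinsics']
def pt(u,v):
    a=(np.array([u,v])-[K[0,2],K[1,2]])/K[0,0];r=np.hypot(*a);e=a/r
    D=np.array([e[0]*np.sin(r),-e[1]*np.sin(r),-np.cos(r)]);return c['orientation']@(D/np.cos(r)*d[v,u])+c['origin']
for v in range(226,262,3):
    print(v,[tuple(pt(u,v).round(0)) for u in (262,268,274,277,279,284)])
```

```text
226 [(np.float64(486.0), np.float64(164.0), np.float64(-0.0)), (np.float64(450.0), np.float64(184.0), np.float64(94.0)), (np.float64(450.0), np.float64(187.0), np.float64(92.0)), (np.float64(454.0), np.float64(188.0), np.float64(81.0)), (np.float64(455.0), np.float64(189.0), np.float64(78.0)), (np.float64(458.0), np.float64(192.0), np.float64(67.0))]
229 [(np.float64(489.0), np.float64(164.0), np.float64(-0.0)), (np.float64(450.0), np.float64(184.0), np.float64(98.0)), (np.float64(451.0), np.float64(188.0), np.float64(94.0)), (np.float64(455.0), np.float64(189.0), np.float64(84.0)), (np.float64(456.0), np.float64(190.0), np.float64(80.0)), (np.float64(460.0), np.float64(192.0), np.float64(70.0))]
232 [(np.float64(492.0), np.float64(164.0), np.float64(-0.0)), (np.float64(447.0), np.float64(186.0), np.float64(112.0)), (np.float64(446.0), np.float64(190.0), np.float64(112.0)), (np.float64(448.0), np.float64(191.0), np.float64(107.0)), (np.float64(448.0), np.float64(193.0), np.float64(108.0)), (np.float64(459.0), np.float64(193.0), np.float64(77.0))]
235 [(np.float64(447.0), np.float64(1
[... 2486 characters left out ...]
4(447.0), np.float64(188.0), np.float64(145.0)), (np.float64(448.0), np.float64(191.0), np.float64(143.0)), (np.float64(453.0), np.float64(193.0), np.float64(131.0)), (np.float64(457.0), np.float64(194.0), np.float64(123.0)), (np.float64(462.0), np.float64(194.0), np.float64(113.0)), (np.float64(468.0), np.float64(196.0), np.float64(99.0))]
259 [(np.float64(446.0), np.float64(189.0), np.float64(150.0)), (np.float64(447.0), np.float64(192.0), np.float64(147.0)), (np.float64(454.0), np.float64(193.0), np.float64(133.0)), (np.float64(459.0), np.float64(194.0), np.float64(123.0)), (np.float64(463.0), np.float64(194.0), np.float64(114.0)), (np.float64(470.0), np.float64(196.0), np.float64(99.0))]
```

Run:
```python
from h import *
for z in (80,100,110,120): print(z,ray('side',[[180+298/4,120+237/4],[180+326/4,120+240/4]],z).round(1).tolist())
```

```text
80 [[468.5, 233.2, 80.0], [482.7, 217.1, 80.0]]
100 [[456.6, 208.4, 100.0], [470.4, 192.8, 100.0]]
110 [[450.7, 195.9, 110.0], [464.3, 180.6, 110.0]]
120 [[444.8, 183.5, 120.0], [458.2, 168.5, 120.0]]
```

Both cameras agree: the finger ends sit about 30 mm higher than the reported TCP (z≈111, over the block's top), and the block hasn't moved. I'll back off, go 30 mm lower, and push again.

```bash
python3 -m inch '[0,-0.014,0,0,0,0,0.06,0,-0.014,0,0,0,0,0.06,0,0,0,0,0,0,0.06,0,0,0.015,0,0,0,0.06,0,0,0.015,0,0,0,0.06,0,0,0,0,0,0,0.06,0,0,0,0,0,0,0.06]'
python3 - <<'E'
from h import *
from plant import telemetry
print(telemetry.observe()['tool_pos'])
p,d=eyes.snapshot('side');cv2.imwrite('pics/s5.png',cv2.resize(p[120:260,180:380,::-1],None,fx=4,fy=4))
E
```

```text
time: 3.55
tool_pos: [425.5, 215.9, 50.5]
orientation: [[-0.093, 0.996, -0.001], [0.996, 0.093, -0.001], [-0.001, -0.001, -1.0]]
contact_force: [-0.4, 0.4, 0.6]
finger_gap: 49.5
[425.54005936 215.88696388  50.53251558]
```

View pics/s5.png

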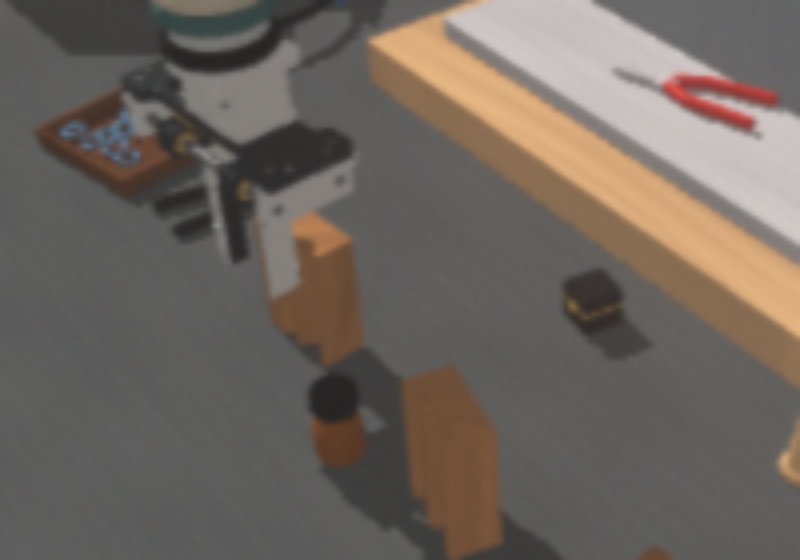

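```bash
python3 - <<'E'
from h import *
for z in (51,70,80,90): print(z,ray('side',[[180+268/4,120+297/4],[180+296/4,120+293/4]],z).round(1).tolist())
E
python3 -m inch '[0,0.004,0,0,0,0,0.06,0,0.004,0,0,0,0,0.06,0,0.003,0,0,0,0,0.06,0,0.003,0,0,0,0,0.06,0,0.003,0,0,0,0,0.06]';python3 -m inch '[0,0.003,0,0,0,0,0.06,0,0.003,0,0,0,0,0.06,0,0.003,0,0,0,0,0.06]'
python3 - <<'E'
from h import *
p,d=eyes.snapshot('side');cv2.imwrite('pics/s6.png',cv2.resize(p[120:260,180:380,::-1],None,fx=4,fy=4))
E
```

```text
51 [[431.0, 218.9, 51.0], [449.4, 210.2, 51.0]]
70 [[421.3, 196.8, 70.0], [439.2, 188.3, 70.0]]
80 [[416.2, 185.1, 80.0], [433.8, 176.8, 80.0]]
90 [[411.1, 173.4, 90.0], [428.5, 165.2, 90.0]]
time: 4.02
tool_pos: [443.1, 217.7, 51.1]
orientation: [[-0.093, 0.996, 0.0], [0.996, 0.093, 0.0], [0.0, 0.0, -1.0]]
contact_force: [-0.3, -0.0, 0.6]
finger_gap: 50.0
time: 4.27
tool_pos: [451.8, 218.5, 50.9]
orientation: [[-0.093, 0.996, -0.0], [0.996, 0.093, 0.0], [0.0, -0.0, -1.0]]
contact_force: [-0.7, 0.2, 0.1]
finger_gap: 49.7
```

View pics/s6.png

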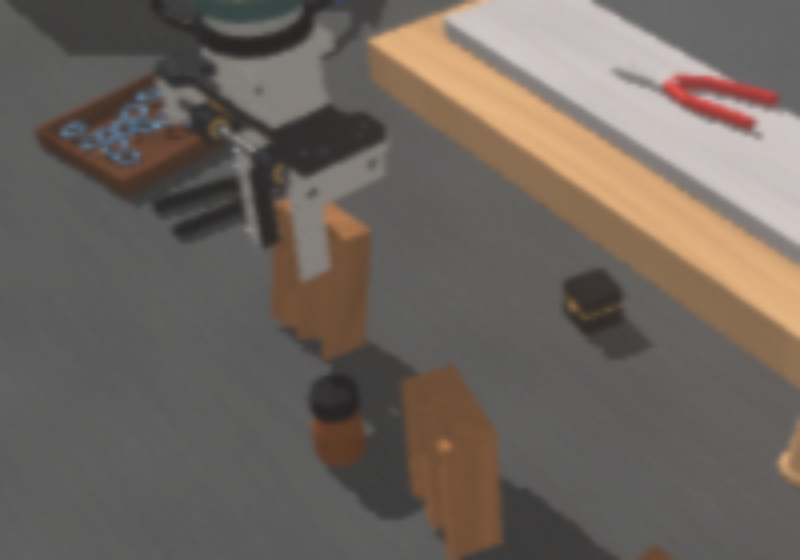

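```bash
python3 -m inch '[0,0.003,0,0,0,0,0.06,0,0.003,0,0,0,0,0.06,0,0.003,0,0,0,0,0.06,0,0.003,0,0,0,0,0.06,0,0.003,0,0,0,0,0.06]';python3 -m inch '[0,0.003,0,0,0,0,0.06,0,0.003,0,0,0,0,0.06,0,0,0,0,0,0,0.06,0,0,0,0,0,0,0.06,0,0,0,0,0,0,0.06]'
python3 - <<'E'
from h import *
p,d=eyes.snapshot('side');cv2.imwrite('pics/s7.png',cv2.resize(p[120:260,180:380,::-1],None,fx=4,fy=4))
E
```

```text
time: 4.73
tool_pos: [466.8, 219.9, 50.9]
orientation: [[-0.093, 0.996, 0.0], [0.996, 0.093, 0.0], [0.0, 0.0, -1.0]]
contact_force: [0.9, 0.3, -0.5]
finger_gap: 50.0
time: 5.15
tool_pos: [472.2, 220.4, 50.8]
orientation: [[-0.093, 0.996, -0.0], [0.996, 0.093, -0.0], [-0.0, -0.0, -1.0]]
contact_force: [-0.1, -0.6, 0.0]
finger_gap: 49.6
```

View pics/s7.png

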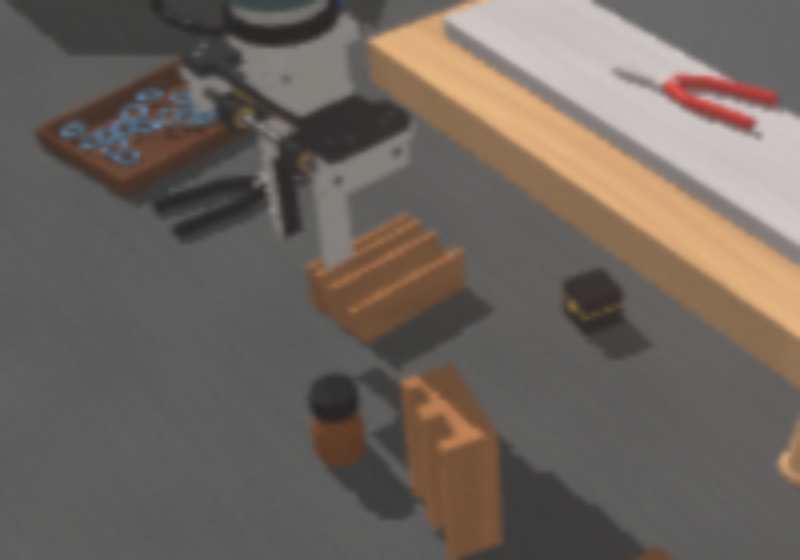

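```bash
python3 -m inch '[0,-0.025,0,0,0,0,0.06,0,-0.025,0,0,0,0,0.06,0,-0.015,0,0,0,0,0.06,0,0,0,0,0,0,0.06,0,0,0,0,0,0,0.06]'
python3 - <<'E'
from h import *
from plant import telemetry
print(telemetry.observe()['tool_pos'])
c=eyes.calibration('wrist');p,d=eyes.snapshot('wrist');np.savez('pics/w8.npz',p=p,d=d,K=c['intrinsics'],o=c['origin'],R=c['orientation']);cv2.imwrite('pics/w8.png',cv2.resize(p[190:320,220:420,::-1],None,fx=4,fy=4))
p,d=eyes.snapshot('top');np.savez('pics/t8.npz',p=p,d=d);cv2.imwrite('pics/t8.png',cv2.resize(p[155:275,230:330,::-1],None,fx=5,fy=5))
E
```

```text
time: 5.62
tool_pos: [407.7, 214.7, 51.1]
orientation: [[-0.094, 0.996, 0.0], [0.996, 0.094, 0.0], [0.0, 0.0, -1.0]]
contact_force: [-0.5, -0.0, -1.1]
finger_gap: 49.7
[407.73364187 214.70921664  51.09609049]
```

View pics/w8.png

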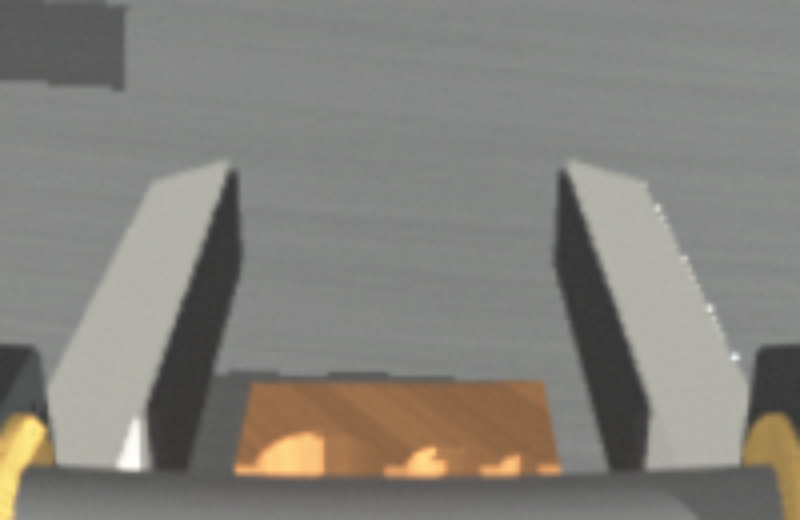

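View pics/t8.png

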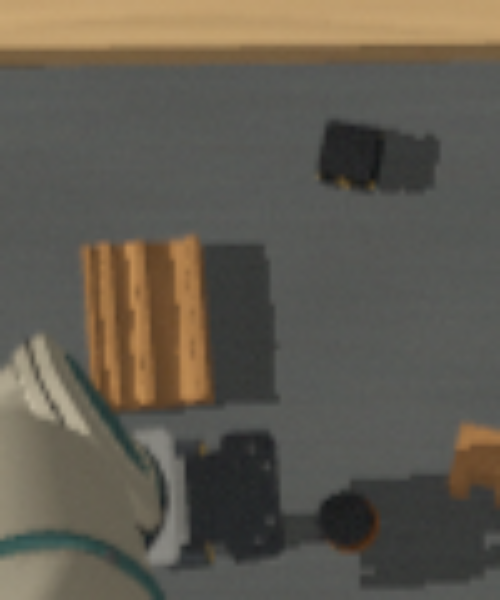

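Run:
```python
from h import *
np.set_printoptions(precision=1,suppress=True)
z=np.load('pics/w8.npz');c=dict(intrinsics=z['K'],origin=z['o'],orientation=z['R'])
Q=fray(c,np.array([[250,383],[545,381]])/4+[220,190],0);print('heel edge',Q,np.linalg.norm(Q[1]-Q[0]),Q.mean(0),np.degrees(np.arctan2(*(Q[1]-Q[0])[[1,0]]))-90)
o=np.array([230-.4,155-.4])
Q=ray('top',np.array([[82,245],[198,236],[93,408],[213,401]])/5+o,36);print(Q,np.degrees(np.arctan2(*(Q[0]-Q[1])[[1,0]]))-90)
print('ledge top edge',ray('top',np.array([[0,53],[500,46]])/5+o,45)); print('foot',ray('top',np.array([[0,67],[250,62],[500,57]])/5+o,0))
# ledge line from colour: foot boundary & top face edge over length
p=z0=np.load('pics/top0.npz')['p'].astype(int)
for u in range(200,460,40):
    col=p[150:180,u].sum(1);print(u,col[8:24])
```

```text
heel edge [[487.8 186.5   0. ]
 [480.7 257.1   0. ]] 70.96453237553888 [484.2 221.8   0. ] 5.78423964017658
[[579.4 263.4  36. ]
 [585.3 192.3  36. ]
 [479.  253.3  36. ]
 [483.6 180.6  36. ]] 4.766644210206579
ledge top edge [[698.2 316.6  45. ]
 [704.1   7.2  45. ]]
foot [[700.9 325.9   0. ]
 [704.9 166.6   0. ]
 [708.9   7.    0. ]]
200 [483 486 484 490 492 489 443 311 272 276 271 274 268 266 269 264]
240 [487 471 468 472 476 467 400 284 278 279 274 272 273 275 276 275]
280 [461 453 457 471 476 442 314 274 276 279 262 268 271 271 264 270]
320 [473 478 473 460 457 417 276 273 277 272 272 275 276 281 273 271]
360 [476 487 486 489 468 362 292 284 279 267 258 263 262 268 263 267]
400 [482 471 468 475 446 319 282 274 268 270 268 268 269 269 274 272]
440 [454 468 470 459 387 279 282 274 272 260 255 264 257 259 261 263]
```

```bash
python3 -m inch '[0,0,0,0,0,0.093,-0.15,0.008,0,0.02,0,0,0,-0.15,0,0,0.02,0,0,0,-0.15,0,0,0.02,0,0,0,-0.15,0,0,0.01,0,0,0,-0.15,0,0,0,0,0,0,-0.15,0,0,0,0,0,0,-0.15]'
python3 - <<'E'
from h import *
p,d=eyes.snapshot('side');cv2.imwrite('pics/s9.png',cv2.resize(p[120:260,180:380,::-1],None,fx=4,fy=4))
E
```

```text
time: 6.3
tool_pos: [408.0, 222.2, -19.4]
orientation: [[-0.02, 1.0, -0.0], [1.0, 0.02, -0.0], [-0.0, -0.0, -1.0]]
contact_force: [-0.3, -0.5, 0.2]
finger_gap: 40.1
```

View pics/s9.png

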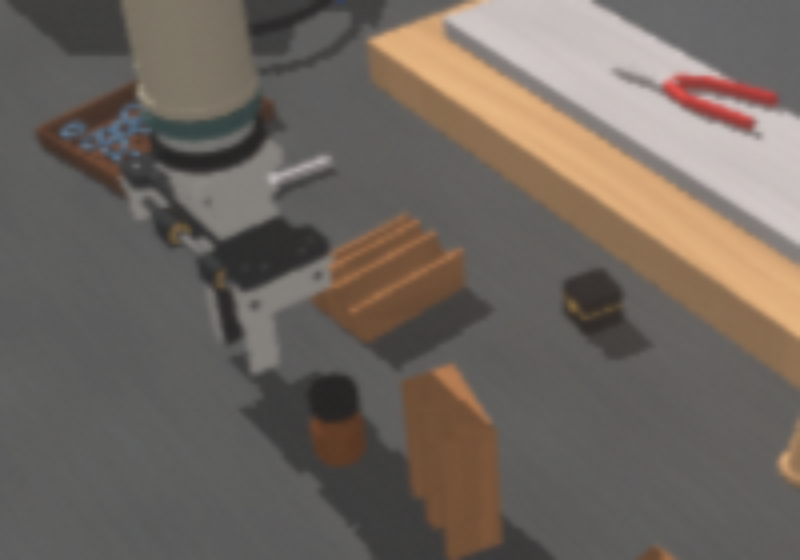

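```bash
python3 -m inch '[0,0.02,0,0,0,0,-0.15,0,0.02,0,0,0,0,-0.15,0,0.012,0,0,0,0,-0.15,0,0.006,0,0,0,0,-0.15,0,0.006,0,0,0,0,-0.15,0,0.006,0,0,0,0,-0.15,0,0.006,0,0,0,0,-0.15,0,0.006,0,0,0,0,-0.15,0,0.006,0,0,0,0,-0.15]';python3 -m inch '[0,0.006,0,0,0,0,-0.15,0,0.006,0,0,0,0,-0.15,0,0.006,0,0,0,0,-0.15,0,0.006,0,0,0,0,-0.15,0,0.006,0,0,0,0,-0.15]'
python3 - <<'E'
from h import *
p,d=eyes.snapshot('side');cv2.imwrite('pics/s10.png',cv2.resize(p[120:260,180:380,::-1],None,fx=4,fy=4))
p,d=eyes.snapshot('top');cv2.imwrite('pics/t10.png',cv2.resize(p[150:270,230:330,::-1],None,fx=5,fy=5))
E
```

```text
time: 7.1
tool_pos: [495.3, 224.2, -19.1]
orientation: [[-0.021, 1.0, -0.001], [1.0, 0.021, -0.0], [-0.0, -0.001, -1.0]]
contact_force: [-0.7, 0.5, 0.1]
finger_gap: 40.1
time: 7.52
tool_pos: [526.1, 224.8, -19.2]
orientation: [[-0.02, 1.0, -0.0], [1.0, 0.02, -0.0], [-0.0, -0.0, -1.0]]
contact_force: [-0.9, -0.1, -0.6]
finger_gap: 40.2
```

View pics/s10.png

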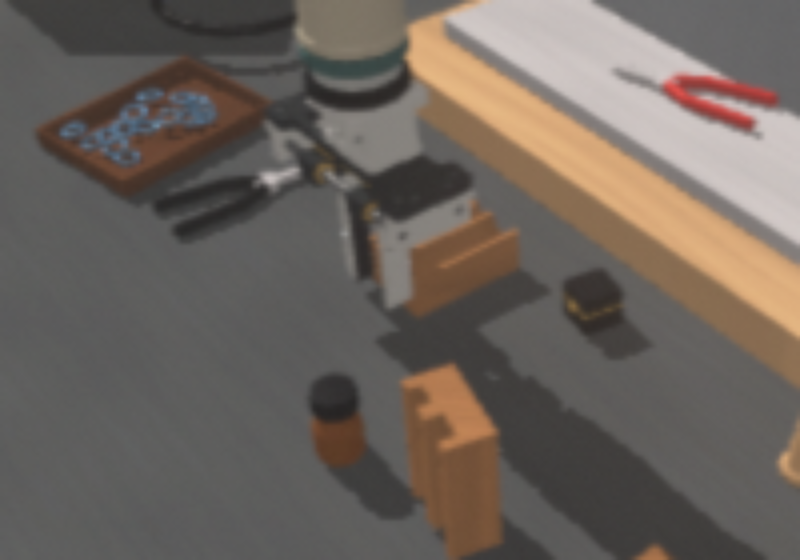

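View pics/t10.png

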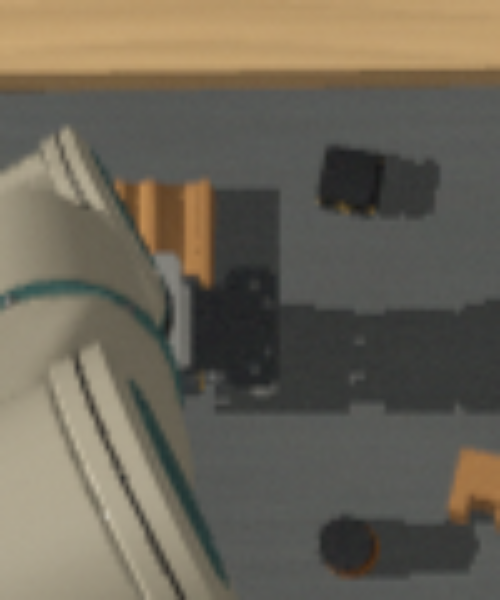

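```bash
python3 -m inch '[0,0.006,0,0,0,0,-0.15,0,0.006,0,0,0,0,-0.15,0,0.006,0,0,0,0,-0.15,0,0.006,0,0,0,0,-0.15,0,0.006,0,0,0,0,-0.15,0,0.006,0,0,0,0,-0.15,0,0.006,0,0,0,0,-0.15,0,0.006,0,0,0,0,-0.15]';for i in 1; do python3 -m inch '[0,0.004,0,0,0,0,-0.15,0,0.004,0,0,0,0,-0.15,0,0,0,0,0,0,-0.15]';done
python3 - <<'E'
from h import *
p,d=eyes.snapshot('side');cv2.imwrite('pics/s11.png',cv2.resize(p[120:260,180:380,::-1],None,fx=4,fy=4))
p,d=eyes.snapshot('top');cv2.imwrite('pics/t11.png',cv2.resize(p[150:230,230:330,::-1],None,fx=7,fy=7))
E
```

```text
time: 8.28
tool_pos: [574.1, 225.8, -19.1]
orientation: [[-0.02, 1.0, -0.0], [1.0, 0.02, 0.0], [0.0, -0.0, -1.0]]
contact_force: [0.2, 0.3, -0.5]
finger_gap: 39.9
time: 8.53
tool_pos: [582.7, 225.9, -19.1]
orientation: [[-0.02, 1.0, 0.001], [1.0, 0.02, 0.0], [0.0, 0.001, -1.0]]
contact_force: [0.3, 0.2, 0.3]
finger_gap: 40.0
```

View pics/s11.png

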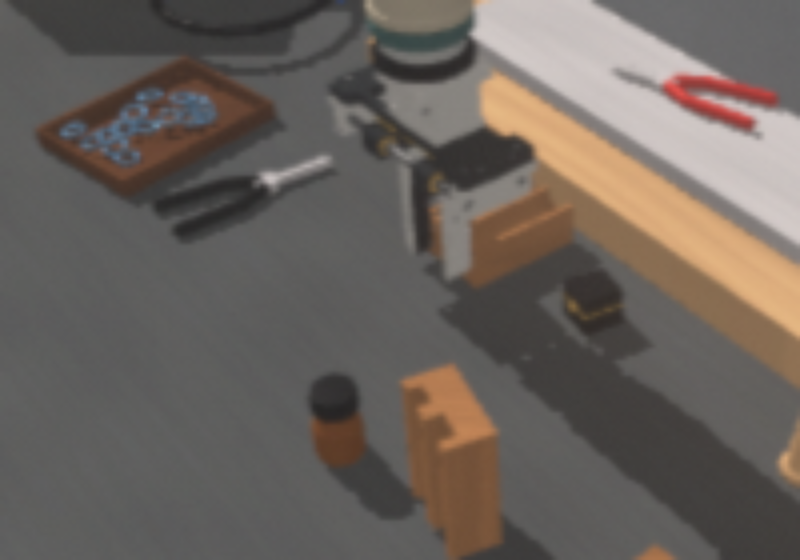

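View pics/t11.png

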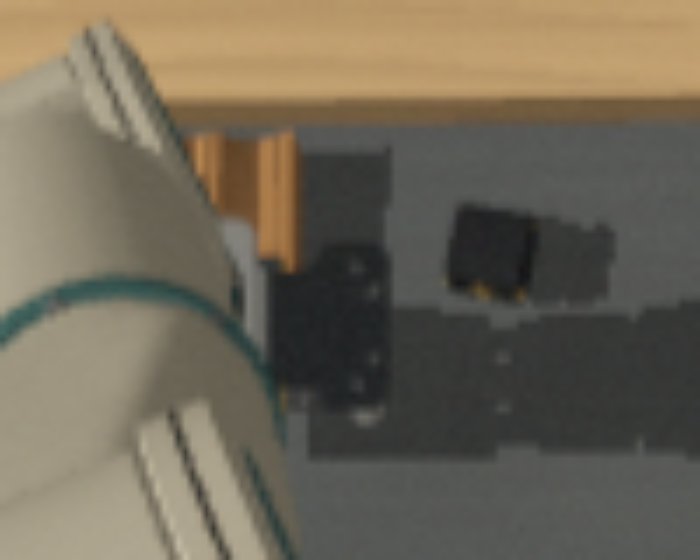

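```bash
python3 - <<'E'
from h import *
print(ray('top',np.array([[295,132]])/7+[229.6,149.6],36),ray('top',np.array([[295,100]])/7+[229.6,149.6],45),ray('top',np.array([[295,124]])/7+[229.6,149.6],0))
E
python3 -m inch '[0,0.003,0,0,0,0,-0.15,0,0.003,0,0,0,0,-0.15,0,0.002,0,0,0,0,-0.15]';python3 -m inch '[0,0.002,0,0,0,0,-0.15,0,0.002,0,0,0,0,-0.15]';python3 -m inch '[0,0.002,0,0,0,0,-0.15]'
```

```text
[[690.75480578 187.08973497  36.        ]] [[703.01099236 186.33809239  45.        ]] [[703.74072164 191.61779089   0.        ]]
time: 8.88
tool_pos: [589.7, 226.1, -19.2]
orientation: [[-0.02, 1.0, -0.0], [1.0, 0.02, -0.0], [-0.0, -0.0, -1.0]]
contact_force: [-0.2, -0.1, 0.5]
finger_gap: 39.9
time: 9.05
tool_pos: [593.5, 226.2, -19.1]
orientation: [[-0.02, 1.0, -0.0], [1.0, 0.02, 0.0], [0.0, -0.0, -1.0]]
contact_force: [-0.4, -0.5, 0.1]
finger_gap: 40.0
time: 9.13
tool_pos: [595.2, 226.3, -19.2]
orientation: [[-0.02, 1.0, -0.001], [1.0, 0.02, -0.0], [-0.0, -0.001, -1.0]]
contact_force: [-6.7, -0.0, 4.8]
finger_gap: 40.1
```

Contact with the ledge shows as a 6.7 N reading. I'll press 2 mm more in small steps to square it up.

```bash
python3 -m inch '[0,0.001,0,0,0,0,-0.15]';python3 -m inch '[0,0.001,0,0,0,0,-0.15,0,0,0,0,0,0,-0.15,0,0,0,0,0,0,-0.15]'
```

```text
time: 9.22
tool_pos: [595.1, 226.2, -19.3]
orientation: [[-0.02, 1.0, -0.003], [1.0, 0.02, -0.0], [-0.0, -0.003, -1.0]]
contact_force: [-5.0, 0.2, 3.5]
finger_gap: 40.0
time: 9.47
tool_pos: [595.1, 226.2, -19.4]
orientation: [[-0.021, 1.0, -0.004], [1.0, 0.021, -0.001], [-0.001, -0.004, -1.0]]
contact_force: [-5.0, -0.1, 3.5]
finger_gap: 39.8
```

```bash
python3 -m inch '[0,0.002,0,0,0,0,-0.15,0,0.002,0,0,0,0,-0.15,0,0,0,0,0,0,-0.15,0,0,0,0,0,0,-0.15]'
python3 - <<'E'
from h import *
p,d=eyes.snapshot('side');cv2.imwrite('pics/s12.png',cv2.resize(p[120:260,180:380,::-1],None,fx=4,fy=4))
p,d=eyes.snapshot('top');cv2.imwrite('pics/t12.png',cv2.resize(p[150:230,230:330,::-1],None,fx=7,fy=7))
E
```

```text
time: 9.8
tool_pos: [594.9, 226.2, -19.8]
orientation: [[-0.021, 1.0, -0.011], [1.0, 0.021, -0.002], [-0.002, -0.011, -1.0]]
contact_force: [-11.1, -0.1, 8.4]
finger_gap: 39.7
```

View pics/s12.png

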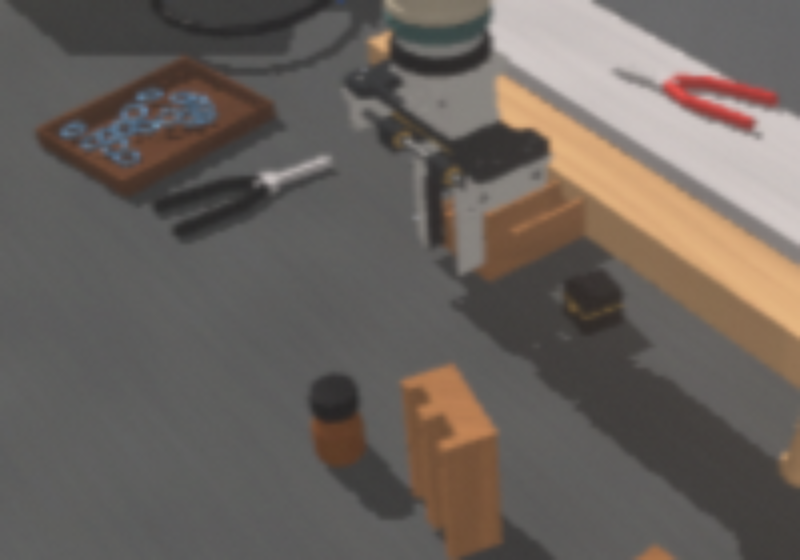

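View pics/t12.png

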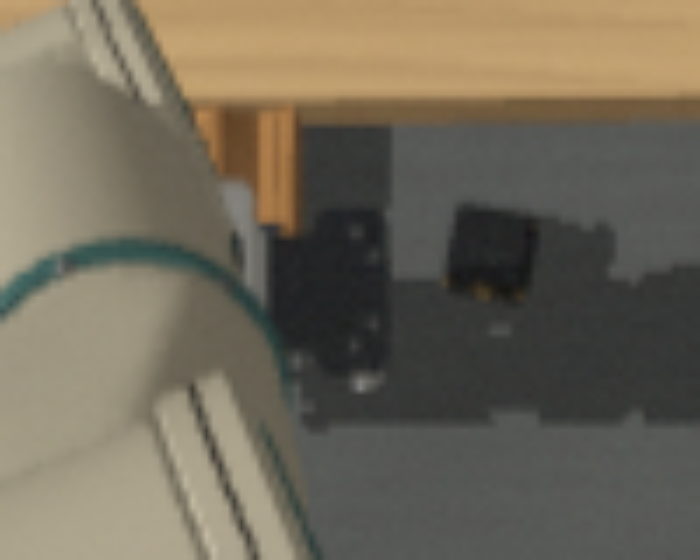

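```bash
python3 -m inch '[0,-0.004,0,0,0,0,-0.15,0,-0.006,0,0,0,0,-0.15,0,-0.015,0,0,0,0,-0.15,0,-0.025,0,0,0,0,-0.15,0,-0.025,-0.01,0,0,0,-0.15,0,-0.03,-0.02,0,0,0,-0.15,0,-0.03,-0.025,0,0,0,-0.15,0,-0.03,-0.025,0,0,0,-0.15,0,-0.01,-0.03,0,0,0,-0.15,0,0,-0.03,0,0,0,-0.15]';python3 -m inch '[0,0,-0.03,0,0,0,-0.15,0,0,0,0,0,0,-0.15,0,0,0,0,0,0,-0.15]'
python3 - <<'E'
from h import *
for n in('top','side'):
    p,d=eyes.snapshot(n);np.savez(f'pics/{n}13.npz',p=p,d=d);cv2.imwrite(f'pics/{n}13.png',p[:,:,::-1])
    c=p[150:220,230:330] if n=='top' else p[120:260,180:380]
    cv2.imwrite(f'pics/{n}13z.png',cv2.resize(c[:,:,::-1],None,fx=4+4*(n=='top'),fy=4+4*(n=='top'),interpolation=cv2.INTER_CUBIC))
E
```

```text
time: 10.73
tool_pos: [423.4, 222.6, 122.0]
orientation: [[-0.023, 1.0, -0.002], [1.0, 0.023, -0.001], [-0.001, -0.002, -1.0]]
contact_force: [0.5, 0.3, -1.3]
finger_gap: 39.8
time: 10.98
tool_pos: [428.7, 223.7, 152.7]
orientation: [[-0.02, 1.0, 0.006], [1.0, 0.02, 0.003], [0.003, 0.006, -1.0]]
contact_force: [-1.0, -1.1, -0.3]
finger_gap: 40.0
```

View pics/top13z.png

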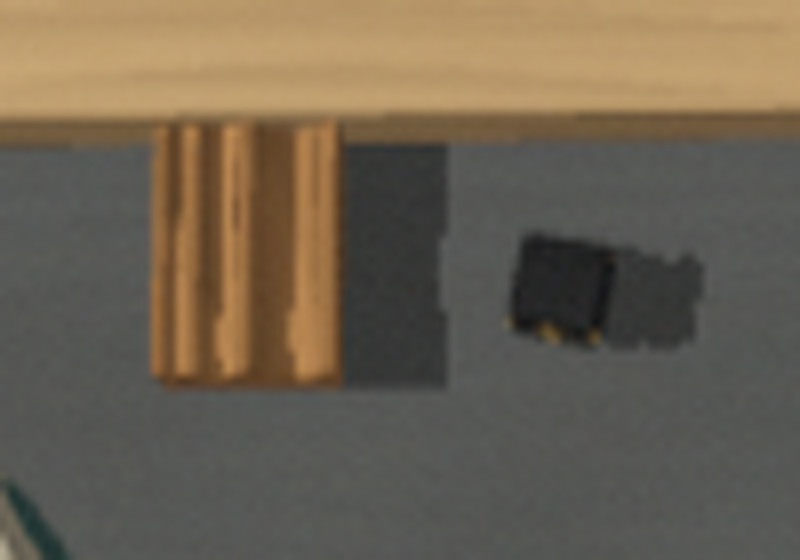

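View pics/side13z.png

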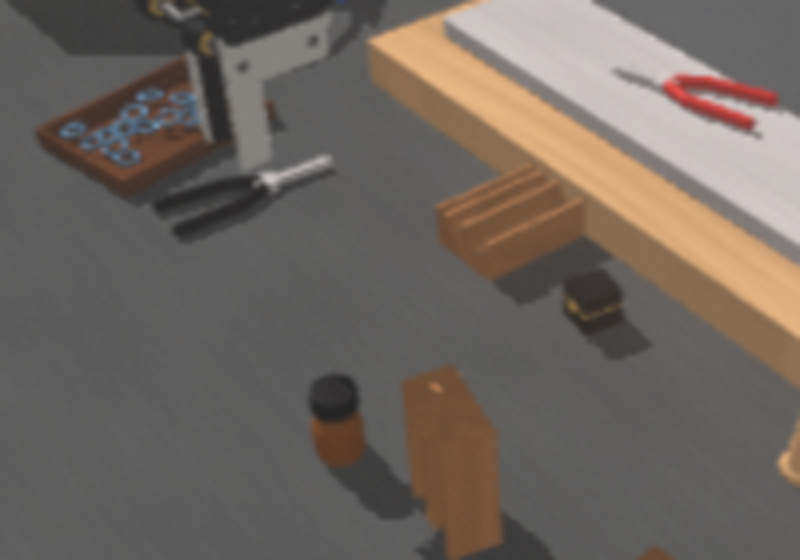

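View pics/top13.png

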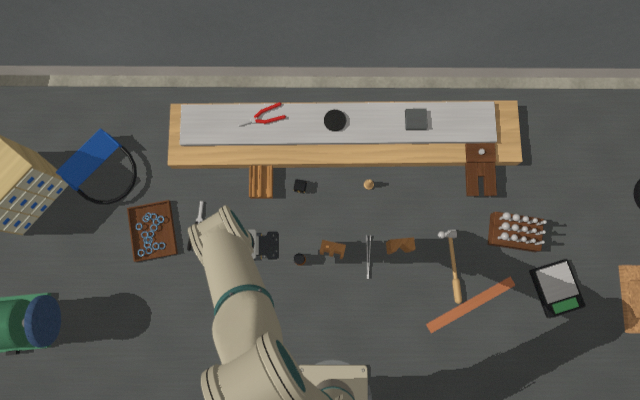

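Run:
```python
from h import *
np.set_printoptions(precision=1,suppress=True)
o=[229.6,149.6]
h=ray('top',np.array([[152,376],[340,374],[155,122],[340,120]])/8+o,36);print(h)
l=ray('top',np.array([[0,122],[800,112]])/8+o,45);print(l)
a=lambda v:np.degrees(np.arctan2(v[1],v[0]))
print('heel',a(h[0]-h[1])-90,'side L',a(h[2]-h[0]),'side R',a(h[3]-h[1]),'ledge',a(l[0]-l[1])-90)
print('heel centre x +100:',h[:2,0].mean()+100,'ledge x there',np.interp(h[:2,1].mean(),l[::-1,1],l[::-1,0]))
A=np.load('pics/top0.npz')['p'].astype(int);B=np.load('pics/top13.npz')['p'].astype(int)
for n,(u0,u1,v0,v1) in dict(jar=(292,308,252,268),box=(290,310,176,196),cone=(362,378,177,192),chan=(318,348,238,260),v=(385,416,236,256),pl=(186,200,215,252),ham=(436,466,228,302)).items(): print(n,abs(A-B)[v0:v1,u0:u1].mean().round(1))
```

```text
[[601.3 256.1  36. ]
 [602.4 183.8  36. ]
 [702.  258.3  36. ]
 [703.1 186.3  36. ]]
[[699.3 316.6  45. ]
 [704.7   7.2  45. ]]
heel 0.8712280696226742 side L 1.2235232230132762 side R 1.3980813489074873 ledge 0.9978208040507326
heel centre x +100: 701.8510760425177 ledge x there 701.028673591319
jar 3.2
box 2.9
cone 3.2
chan 20.7
v 28.1
pl 39.8
ham 15.8
```

Run:
```python
from plant import ctrl,telemetry
print(telemetry.observe()['time']);print(ctrl.job_done())
```

```text
11.0833
the job is handed in; nothing more can be done
None
```

I tipped the grooved block onto its back with two fingertips. I then pushed it by its lower end until its former top sat against the ledge, and handed the job in at 11.1 s. No verdict is reported.

**Last checks (top camera):**
- **Position:** the block lies with its grooves up. Its top end works out at x ≈ 702 mm against the ledge face at about 701 mm, so it is flush within the roughly 2 mm measuring error.
- **Squareness:** the block is at 0.9–1.4° and the ledge at 1.0°, so it is square to within about half a degree.
- **Contact:** pressing it home read about 11 N sideways and 8 N upward at the wrist. The arm then drew clear.
- **Other objects:** the jar, ring box and ring cone look unchanged in the before and after pictures. The image comparison differed for the V block, the channel block and the hammer because the arm's shadow fell on them. To the eye they are where they were. The pliers were partly hidden by the arm in the last top view, but the side view showed them in place. I didn't measure any object's displacement, and I didn't check the tweezers beyond seeing them in the overview.

**What disagreed:** the fingers really end about 30 mm above the reported tool tip; both the wrist depth image and the side view showed this. My first approach therefore passed over the block without touching it. I set the heights by the pictures after that, which is why the tool tip read −19 mm during the final push.

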